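# Slide the lids of the sharpening case and put the slip stone back

### The job

Put the slip stone back in its own compartment of the sharpening case, the one diagonally across from the round stone's: slide the lids one at a time, the first fully home over the round stone, then the lid of the slip stone's compartment into the space that has come free. Lay the slip stone gently and flat on the floor of its compartment and leave it uncovered to dry, with the three lids fully home over the others. Leave the round stone in its place and the oilstone box undisturbed.

Things in the scene. Friction and masses are not known exactly. Their poses are not given: they have to be found in the camera images.
- case: Square oak case on a plywood riser (top 55 mm up), fixed, 203 x 203 x 47 mm, askew. Origin: centre of underside, x, y along its sides. Dividers 10 mm thick make four 82.5 mm square compartments, floor 6 mm up. Three lids lie 32 mm up on ledge and dividers in one groove (187 mm square) under a lip (175 mm mouth, 42 to 47 mm up). A covered stack 0.23 m high stands 30 mm or more to its left.
- lid_a: One of three identical loose square wooden lids, 92 x 92 x 8 mm, 80 g; round knob in the middle 28 mm across, 24 mm tall above the lid. Origin: centre of the underside, axes along the case's sides. Lids slide along the sides with under 3 N and 3 mm of play, are held down by the lip and stop at the groove's walls (home). One passes only if those beside its way are home. All stay in the groove.
- lid_b: Second lid, same as lid_a.
- lid_c: Third lid, same as lid_a.
- round_stone: Round two-layer grey sharpening stone, disc 64 mm across, 22 mm thick, lying in the one compartment, any of the four, that has no lid at the start. Origin: centre of its underside.
- slip_stone: Grey slip stone lying flat on the table, to the robot's left: bar 70 mm long (its x), 32 mm wide (its y), 16 mm thick (its z), one long edge (+y) fully rounded, 120 g. Origin: centre of its underside. Grasp it across its width.
- bay_0 (a point): Centre of the floor of the compartment at +x, +y of the case, 47 mm from the case's centre each way; a lid home over it has its centre within 2.5 mm of this point (94 mm from the next lid). bay_0 to bay_3 go round the case, so bay_2 is diagonally across.
- bay_1 (a point): Same, compartment at -x, +y of the case; bay_3 is diagonally across.
- bay_2 (a point): Same, compartment at -x, -y of the case; bay_0 is diagonally across.
- bay_3 (a point): Same, compartment at +x, -y of the case; bay_1 is diagonally across.
- oilstone_box: Bystander: closed brown wooden oilstone box, 70 x 190 x 45 mm, loose on the table between robot and case. Origin: centre of its underside, y along its length.

How it is judged:
By the outcome, as a careful person would: the job done as asked, in the order asked, and still so for the second after the job is handed in, with the robot touching nothing.
It also fails if it takes over 70 s, if anything falls off the work surface, if the arm or the gripper's body presses on something with over 40 N, if the wrist force passes 120 N, or if a joint passes its speed limit or range.

### The arm

A 6-joint arm with a two-finger parallel gripper is mounted at the origin on a cart in front of the work surface, level with it; the furniture and walls round the work are solid. World frame = base frame: x ahead of the robot, y to its left, z up, the work surface at z = 0. Lengths are in m, angles in rad, forces in N, time in s.
With the tool pointing down it reaches from about 0.375 to 0.975 m from the base axis. Payload 3.8 kg.
Tool frame: the origin (TCP) lies at the very end of the fingers, on their centre line; the grasp point (between the pads) lies bot.hold_point_z behind it (bot.hold_point_z is the distance from the TCP to the grasp point, in m); z points along the fingers, y is the line along which they close (so a half turn about z gives the same grasp; the last joint's range is limited). The gripper opens to 85 mm and grips with 20 to 120 N. Pads are 22 mm wide; open, the fingers measure 114 mm over their backs; the gripper's body (76 mm by 85 mm) begins 54 mm behind the grasp point. The pads swing forward as they close: fully open they stand 13 mm farther back than shut.
Start: joints at [1.249, 0.264, 1.604, -0, 1.274, -0.037], TCP at [0.19, 0.648, 0.231] pointing down, gripper open.
Joint ranges: [-2.63, 2.63], [-0.94, 2.18], [0.31, 2.57], [-1.31, 4.45], [0, 2.66], [-2.55, 2.55]. Speed limits (rad/s): [2.57, 2.57, 3.14, 3.14, 3.14, 3.14].

### API

Orientations are given as a rotation vector (axis times angle).
In Python, from workcell import bot, viewer gives the robot as it stands (bot), with the cameras (viewer).
- The arm moves only by the shell command python3 jog.py 'ROWS' [OPENING] [FORCE]. ROWS is a JSON list of rows, 1 to 5 of them, each of 4 numbers: dx, dy, dz in m, then a turn about the tool's z in rad; each row shifts and turns the commanded pose from where the row before left it, along the tool's axes as they then stand; what a row does not reach is not made up. A row lasts 1/8 s, in which the tool goes at most 0.0625 m and 0.188 rad, less where a joint would pass 70% of its speed; a pose out of reach is approached as far as the arm can. OPENING is the opening from 0.0 (shut) to 1.0 (fully open), set as the command begins (- or left out keeps the last). The fingers move at their own pace and stop on an object; FORCE is the grip in N (left out, the last holds). Time passes only in rows, so rows that do not move let the fingers close. It prints the time, the measured TCP pose, the force, the opening and the grip force at its end.
- bot.read_state(): the state, without advancing time (a new reading comes with each control period).
- viewer.read_camera(name): name is "scene" or "top" or "wrist"; returns the picture (384x512x3 uint8, red, green, blue); there is no depth.
- viewer.camera_info(name): a dict with "intrinsics" (3x3 intrinsics, pixels), "extrinsics" (4x4, takes a point from camera to world coordinates). Camera axes: x right, y down, z forward; pixel columns grow to the right and rows downward; lengths in m; the calibration is good to about 2 mm. A picture is of the moment at which its call begins: read the wrist's pose just before it. camera_info takes no time and is no camera call; for the wrist camera it gives the pose at the moment of the call.
- bot.finish_job(): hands the job in; it is judged then, once.
The state is a dict: "time": time; "q": joint angles; "joint_vel": joint speeds; "joint_torque": joint torques, N m; "tool_pos": TCP position; "tcp_rot": TCP orientation; "wrist_force": force on the tool from outside, world axes, zero at the start; "torque": the same for the moment, N m; "width": opening from 0.0 (shut) to 1.0 (fully open); "grip_force": force on a finger pad.
Only numpy, scipy, OpenCV 4.12 (cv2) and the standard library are available. Lean on these libraries where they do the work, as an engineer would, in place of code of your own. Each camera call takes 0.05 s, during which the arm holds its last target. There are 200 camera calls.

## Working session

There is one attempt and no reset: what is moved stays moved. The work goes in short steps, Python scripts to look and compute and a shell command to move; the robot and the scene stay as the last step left them, time stands still between calls to the robot, and variables do not carry over. Pictures are saved under pics/ and viewed, at most 13 in all, crops included, and the job is handed in when it is done.

```bash
ls; mkdir -p pics
python3 - <<'E'
from workcell import bot, viewer
import cv2,numpy as np
print(bot.read_state(),bot.hold_point_z)
for n in ["scene","top","wrist"]:
    i=viewer.camera_info(n);print(n,np.round(i["intrinsics"],1).tolist(),np.round(i["extrinsics"],4).tolist())
    cv2.imwrite(f"pics/{n}0.png",viewer.read_camera(n)[:,:,::-1])
a=[cv2.imread(f"pics/{n}0.png") for n in ["scene","top"]]
cv2.imwrite("pics/t0.png",cv2.resize(a[1],(800,600)))
cv2.imwrite("pics/s0.png",cv2.resize(a[0],(800,600)))
E
```

```text
jog.py
pics
workcell.py
{'time': 0.0, 'q': array([ 1.24908148e+00,  2.64766884e-01,  1.60538810e+00,  4.65891301e-07,
        1.27373261e+00, -3.68944285e-02]), 'joint_vel': array([-6.47973229e-06,  1.18584641e-03,  1.45113437e-03, -1.92979130e-05,
       -3.45349490e-04,  1.08474705e-04]), 'joint_torque': array([ 6.30586019e-04, -5.15109551e+01, -3.67311537e+01, -3.49696520e-04,
        1.27913133e-02,  1.32278282e-05]), 'tool_pos': array([0.18942572, 0.64709444, 0.22994519]), 'tcp_rot': array([-0.44582593, -3.10938206,  0.0035465 ]), 'wrist_force': array([-0.21481993, -0.52770441,  0.49631168]), 'torque': array([-0.00468434, -0.00362601, -0.02861478]), 'grip_force': 0.0, 'width': 0.9986339285060731} 0.0187
scene [[383.6, 0.0, 251.5], [0.0, 383.6, 187.5], [0.0, 0.0, 1.0]] [[0.8852, -0.343, 0.3142, 0.2844], [-0.4648, -0.6791, 0.5681, -0.4086], [0.0185, -0.6489, -0.7606, 0.7253], [0.0, 0.0, 0.0, 1.0]]
top [[416.4, 0.0, 258.7], [0.0, 416.4, 192.2], [0.0, 0.0, 1.0]] [[0.0233, -0.9869, 0.1598, 0.3733], [-0.9997, -0.0233, 0.0024, 0.0774], [0.0014, -0.1598, -0.9871, 1.1614], [0.0, 0.0, 0.0, 1.0]]
wrist [[284.4, 0.0, 253.8], [0.0, 284.4, 190.5], [0.0, 0.0, 1.0]] [[0.2812, 0.9137, 0.2934, 0.1132], [0.9596, -0.2676, -0.0865, 0.6691], [-0.0005, 0.3059, -0.9521, 0.3721], [0.0, 0.0, 0.0, 1.0]]
```

View pics/t0.png

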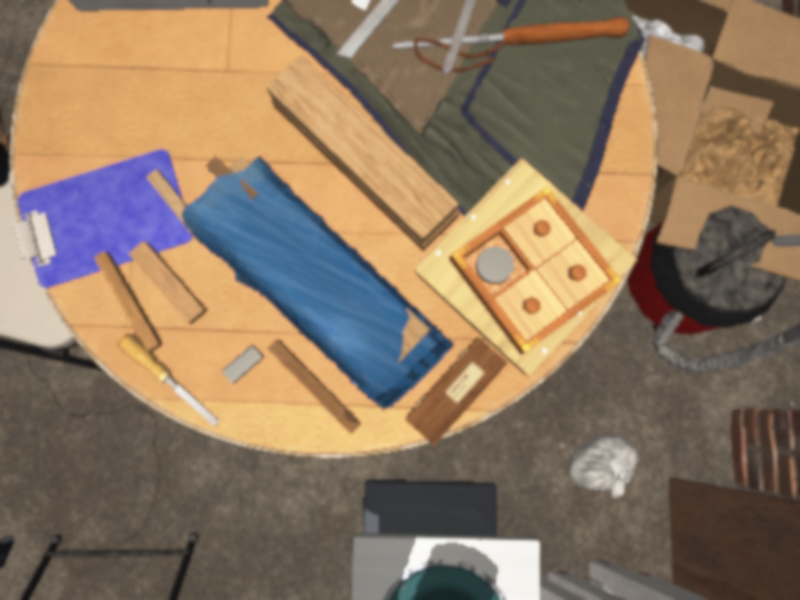

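View pics/s0.png

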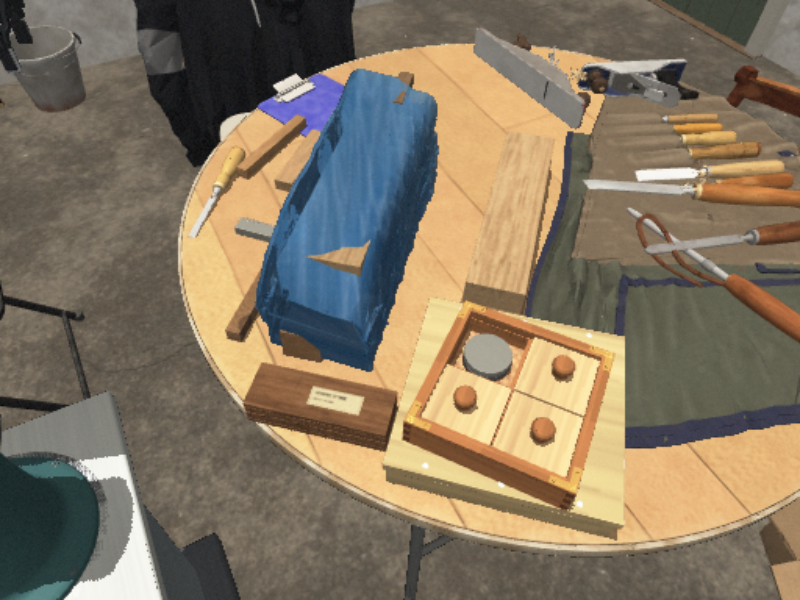

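View pics/wrist0.png

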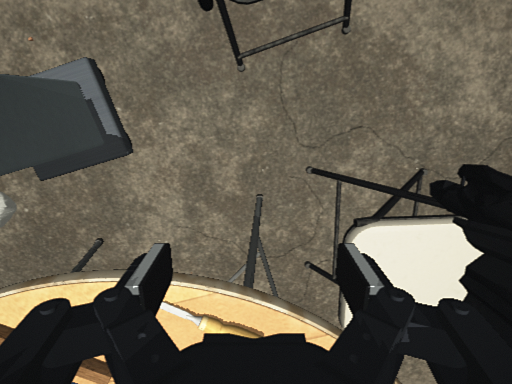

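The top view shows the case at upper right: round stone in the left compartment (495,265), lids at (541,228), (577,272) and (531,305), so the slip's bay is the right one. The slip stone is at (242,363). The scene view shows the same knobs at (563,366), (542,430) and (465,397), with the slip half hidden behind the stack. The wrist view shows only floor and the table edge.

```bash
cat > h.py <<'E'
from workcell import bot, viewer
import cv2,numpy as np
from scipy.spatial.transform import Rotation as R
def ray(info,p):
    K,T=np.array(info["intrinsics"]),np.array(info["extrinsics"])
    d=T[:3,:3]@np.linalg.inv(K)@[p[0],p[1],1]; return T[:3,3],d/np.linalg.norm(d)
def tri(views):           # [(info,pixel),...] -> point, residual
    A=np.zeros((3,3));b=np.zeros(3);rs=[ray(*v) for v in views]
    for o,d in rs: M=np.eye(3)-np.outer(d,d);A+=M;b+=M@o
    x=np.linalg.solve(A,b)
    return x,max(np.linalg.norm(np.cross(x-o,d)) for o,d in rs)
def plane(info,p,z):
    o,d=ray(info,p); return o+d*(z-o[2])/d[2]
def proj(info,X):
    K,T=np.array(info["intrinsics"]),np.array(info["extrinsics"])
    c=K@(T[:3,:3].T@(np.array(X)-T[:3,3])); return c[:2]/c[2]
def go(target,ydir=None,s=None):  # delta in tool axes; ydir = world angle (deg) of tool y line
    s=s or bot.read_state();M=R.from_rotvec(s["tcp_rot"]).as_matrix()
    print("tcp",s["tool_pos"].round(4),"t",s["time"],"xdeg",np.degrees(np.arctan2(M[1,0],M[0,0])).round(1),"ydeg",np.degrees(np.arctan2(M[1,1],M[0,1])).round(1),"tilt",M[:,2].round(3))
    d=M.T@(np.array(target)-s["tool_pos"]);print("delta tool",d.round(4),"rows>=",np.linalg.norm(d)/.0625)
    if ydir is not None:
        a=np.radians(ydir); t=M.T@[np.cos(a),np.sin(a),0]; r=np.arctan(-t[0]/t[1]); print("turn",round(r,3),"q6",s["q"][5].round(3))
def save(n,name):
    i=viewer.camera_info(n);im=viewer.read_camera(n)[:,:,::-1].copy();cv2.imwrite(f"pics/{name}.png",im);return i,im
E
python3 - <<'E'
from h import *
T,S=viewer.camera_info("top"),viewer.camera_info("scene");k=1.5625
f=lambda t,s:print(*[x.round(4) if hasattr(x,'round') else x for x in tri([(T,np.array(t)/k-.2),(S,np.array(s)/k-.2)])])
for t,s in [((541,228),(563,366)),((577,272),(542,430)),((531,305),(465,397)),((495,265),(488,355))]: f(t,s)
for p in [(224,373),(253,346),(263,354),(233,383),(242,364)]: print(plane(T,np.array(p)/k-.2,.016).round(4))
go([.4,.3,.3])
E
```

```text
[ 0.6728 -0.1456  0.1058] 0.0002
[ 0.5983 -0.2043  0.1042] 0.0009
[ 0.5414 -0.1276  0.1057] 0.0003
[ 0.6148 -0.0731  0.0741] 0.0004
[0.4228 0.3933 0.016 ]
[0.4713 0.3454 0.016 ]
[0.4576 0.327  0.016 ]
[0.4058 0.3764 0.016 ]
[0.4392 0.3628 0.016 ]
tcp [0.1895 0.6473 0.2302] t 0.15 xdeg 163.7 ydeg 73.7 tilt [-0.001 -0.002 -1.   ]
delta tool [-0.2996 -0.2742 -0.0693] rows>= 6.5926695131860225
```

```bash
python3 -c "
from h import *
go([.435,.358,.25],45)"
python3 jog.py '[[-0.045,-0.03,-0.003,0],[-0.045,-0.03,-0.003,0],[-0.045,-0.03,-0.003,0],[-0.045,-0.03,-0.003,0],[-0.045,-0.03,-0.003,0]]' && python3 jog.py '[[-0.045,-0.03,-0.003,0],[-0.045,-0.03,-0.003,0],[0,0,0,0.167],[0,0,0,0.167],[0,0,0,0.167]]' && python3 jog.py '[[0,0,0,0],[0,0,0,0]]'
python3 - <<'E'
from h import *
go([.435,.358,.25],45)
i,im=save("wrist","w1");np.save("w1.npy",i,allow_pickle=True)
E
```

```text
time: 0.78
tool_pos: [0.3642, 0.439, 0.2461]
tcp_rot: [-0.445, -3.11, 0.0]
wrist_force: [0.2, 0.2, 0.2]
width: 1.002
grip_force: 0.0
time: 1.4
tool_pos: [0.433, 0.3572, 0.2519]
tcp_rot: [-1.212, -2.898, 0.001]
wrist_force: [0.4, 0.4, 0.3]
width: 1.004
grip_force: 0.0
time: 1.65
tool_pos: [0.4328, 0.3577, 0.2521]
tcp_rot: [-1.199, -2.904, 0.001]
wrist_force: [-0.1, -0.4, 0.4]
width: 0.999
grip_force: 0.0
tcp [0.4328 0.3577 0.2521] t 1.65 xdeg 135.1 ydeg 45.1 tilt [-0. -0. -1.]
delta tool [-0.0013  0.0017  0.0021] rows>= 0.04838013776290599
turn 0.002 q6 -0.141
```

View pics/w1.png

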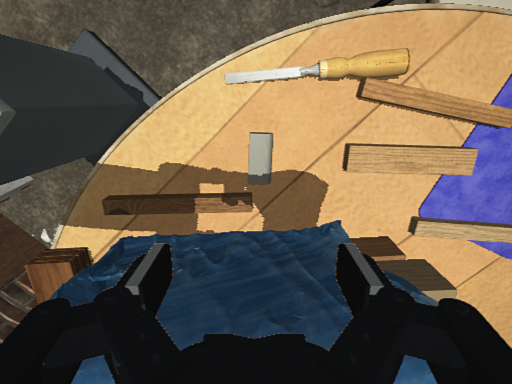

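The wrist view shows the slip at cols 249–272, rows 132–185, its length along tool x. A dark stick lies at (180,203), and the stack's edge is at row ~230.

Run:
```python
from h import *
i=viewer.camera_info("wrist")
im=cv2.imread("pics/w1.png")
c=im[115:200,235:290].astype(int); m=((c.max(2)-c.min(2))<30).astype(np.uint8)*255
cn=max(cv2.findContours(m,0,2)[0],key=cv2.contourArea)
r=cv2.minAreaRect(cn);b=cv2.boxPoints(r)+[235,115]; print(cv2.contourArea(cn),b.round(1).tolist())
for p in b: print(plane(i,p,.016).round(4))
for p in [(340,222),(122,238),(230,232)]: print("stack",plane(i,p,.23).round(3),plane(i,p,.05).round(3))
print("rod",plane(i,(252,195),.01).round(3),plane(i,(103,213),.01).round(3))
T=viewer.camera_info("top")
for p in [(263,158),(185,210),(385,405),(450,345)]: print(plane(T,np.array(p)/1.5625,.23).round(3))
# next view pose: same orientation, over case
go([.56,-.10,.33],38)
```

```text
1079.0 [[247.5, 183.0], [250.1, 132.0], [272.6, 133.1], [270.1, 184.1]]
[0.4483 0.329  0.016 ]
[0.4017 0.3809 0.016 ]
[0.4237 0.4008 0.016 ]
[0.4716 0.3501 0.016 ]
stack [0.467 0.399 0.23 ] [0.566 0.385 0.05 ]
stack [0.377 0.294 0.23 ] [0.377 0.163 0.05 ]
stack [0.422 0.346 0.23 ] [0.473 0.272 0.05 ]
rod [0.467 0.32  0.01 ] [0.333 0.147 0.01 ]
[0.736 0.297 0.23 ]
[0.652 0.408 0.23 ]
[0.374 0.103 0.23 ]
[0.461 0.013 0.23 ]
tcp [0.4328 0.3578 0.2521] t 1.7 xdeg 135.1 ydeg 45.1 tilt [-0. -0. -1.]
delta tool [-0.4132 -0.2346 -0.0778] rows>= 7.703116906754488
turn 0.124 q6 -0.141
```

```bash
python3 jog.py '[[0,0,-0.06,0.06],[-0.04,-0.02,-0.02,0.06],[-0.055,-0.02,0,0],[-0.055,-0.02,0,0],[-0.055,-0.02,0,0]]' && python3 jog.py '[[-0.055,-0.02,0,0],[-0.055,-0.02,0,0],[-0.055,-0.02,0,0],[-0.055,-0.02,0,0],[0,0,0,0]]'
python3 - <<'E'
from h import *
go([.607,-.138,.33],38)
E
```

```text
time: 2.33
tool_pos: [0.4994, 0.1462, 0.3326]
tcp_rot: [1.371, 2.826, 0.001]
wrist_force: [0.4, -0.1, -0.2]
width: 0.997
grip_force: 0.0
time: 2.95
tool_pos: [0.5725, -0.0785, 0.3317]
tcp_rot: [-1.38, -2.822, 0.002]
wrist_force: [0.5, 0.6, -0.1]
width: 1.002
grip_force: 0.0
tcp [ 0.5725 -0.0785  0.3317] t 2.95 xdeg 127.9 ydeg 37.9 tilt [-0.001 -0.001 -1.   ]
delta tool [-0.0682 -0.0093  0.0017] rows>= 1.1011249741138442
turn -0.002 q6 -0.84
```

```bash
python3 - <<'E'
from h import *
import pickle
i,im=save("wrist","wA");pickle.dump(i,open("wA.pkl","wb"))
E
python3 jog.py '[[-0.05,-0.01,0,0],[-0.02,0,0,0],[0,0,0,0]]'
python3 - <<'E'
from h import *
import pickle
i,im=save("wrist","wB");pickle.dump(i,open("wB.pkl","wb"))
a=cv2.imread("pics/wA.png")
cv2.imwrite("pics/AB.png",np.vstack([a[80:300,80:430],im[20:240,80:430]]).repeat(1,0))
E
```

```text
time: 3.38
tool_pos: [0.6075, -0.1354, 0.3318]
tcp_rot: [-1.374, -2.824, -0.001]
wrist_force: [-1.4, 0.1, -0.8]
width: 0.999
grip_force: 0.0
```

View pics/AB.png

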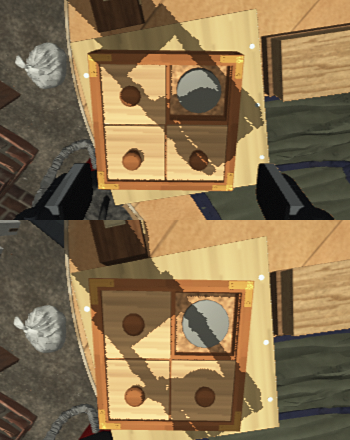

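The crops (A above, B below) show the case nearly square to the image. In B the round stone is at full-frame (288,127) and the knobs are at (213,124), (213,197) and (284,197). In A the knobs are at (210,176), (212,240) and (283,240).

Run:
```python
from h import *
import pickle
A,B=[pickle.load(open(f"w{c}.pkl","rb")) for c in "AB"]
T,S=viewer.camera_info("top"),viewer.camera_info("scene");k=1.5625
D={"bottom":((210,176),(213,124),(531,305),(465,397)),"right":((212,239),(213,197),(577,272),(542,430)),"top":((283,240),(284,197),(541,228),(563,366)),"round":((279,170),(288,127),(495,265),(488,355))}
for n,(a,b,t,s) in D.items():
    x,r=tri([(A,a),(B,b)]);y,r2=tri([(A,a),(B,b),(T,np.array(t)/k),(S,np.array(s)/k)])
    print(n,x.round(4),r.round(4),y.round(4),r2.round(4),plane(B,b,.117).round(4))
for c in [(170,80),(333,79),(326,209),(178,208)]: print("corner",plane(B,c,.102).round(4))
```

```text
bottom [ 0.5365 -0.1274  0.1142] 0.0002 [ 0.5382 -0.1285  0.1102] 0.0025 [ 0.5365 -0.1271  0.117 ]
right [ 0.595  -0.2127  0.0914] 0.0012 [ 0.5946 -0.2052  0.1083] 0.0033 [ 0.5916 -0.2041  0.117 ]
top [ 0.6737 -0.1471  0.1007] 0.0037 [ 0.6724 -0.146   0.1055] 0.0039 [ 0.6658 -0.146   0.117 ]
round [ 0.6196 -0.0739  0.0467] 0.0022 [ 0.6151 -0.0728  0.072 ] 0.0033 [ 0.6111 -0.0731  0.117 ]
corner [ 0.4636 -0.119   0.102 ]
corner [0.6195 0.0047 0.102 ]
corner [ 0.7281 -0.1263  0.102 ]
corner [ 0.5639 -0.253   0.102 ]
```

```bash
python3 -c "
from h import *
go([.6725,-.146,.14],37)"
```

```text
tcp [ 0.6071 -0.1348  0.332 ] t 3.425 xdeg 128.2 ydeg 38.2 tilt [-0.001  0.001 -1.   ]
delta tool [-0.0495  0.0445  0.1919] rows>= 3.249671708355697
turn 0.02 q6 -0.925
```

```bash
python3 jog.py '[[-0.0165,0.015,0.05,0.02],[-0.0165,0.015,0.05,0],[-0.0165,0.015,0.05,0],[0,0,0.042,0],[0,0,0,0]]' 0.7 20
python3 - <<'E'
from h import *
go([.6725,-.146,.099],37)
i,im=save("wrist","w3")
B=i
K=dict(top=(.6725,-.146),right=(.5946,-.205))
for n,p in K.items(): print(n,proj(i,[*p,.119]),proj(i,[*p,.095]))
E
```

```text
time: 4.05
tool_pos: [0.6692, -0.1453, 0.1353]
tcp_rot: [-1.396, -2.803, 0.003]
wrist_force: [-1.0, -0.3, -0.3]
width: 0.701
grip_force: 0.0
tcp [ 0.6692 -0.1453  0.1353] t 4.05 xdeg 127.1 ydeg 37.1 tilt [-0.01   0.003 -1.   ]
delta tool [-0.0029  0.0025  0.0363] rows>= 0.5836676437237782
turn 0.001 q6 -0.897
top [259.0106055  238.03605063] [258.59321014 222.34104524]
right [101.26846496 237.89511873] [119.00684946 222.25872111]
```

View pics/w3.png

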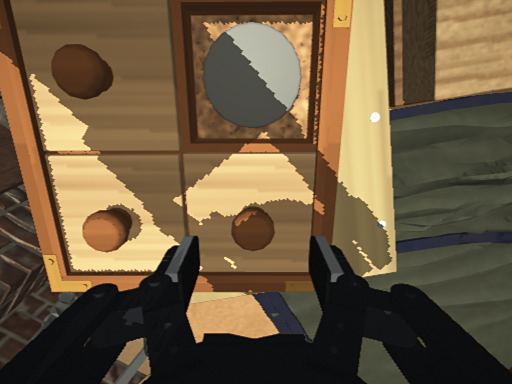

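The top-bay knob is centred at about (253,229), close to the predicted (259,230), and lies between the open fingers. I'll descend and grip it.

```bash
python3 jog.py '[[-0.003,-0.001,0.018,0],[0,0,0.014,0],[0,0,0.004,0],[0,0,0,0]]' && python3 jog.py '[[0,0,0,0],[0,0,0,0],[0,0,0,0],[0,0,0,0]]' 0 25
```

```text
time: 4.6
tool_pos: [0.6738, -0.1511, 0.1041]
tcp_rot: [-1.403, -2.81, 0.0]
wrist_force: [-0.1, -0.3, -0.1]
width: 0.699
grip_force: 0.0
time: 5.1
tool_pos: [0.6737, -0.152, 0.1052]
tcp_rot: [1.403, 2.811, -0.002]
wrist_force: [-4.9, -3.4, 5.7]
width: 0.309
grip_force: 25.0
```

```bash
python3 jog.py '[[0,0,0,0],[0,-0.002,0.003,0],[0,0,0.003,0],[0,0,0,0]]' 0.5 25 && python3 jog.py '[[0,0,0,0],[0,0,0,0],[0,0,0,0]]' 0 25; python3 -c "
from h import *
go([.6136,-.072,.099],37)"
```

```text
time: 5.6
tool_pos: [0.6721, -0.152, 0.0975]
tcp_rot: [-1.402, -2.81, 0.0]
wrist_force: [0.2, -0.5, -0.1]
width: 0.496
grip_force: 0.0
time: 5.98
tool_pos: [0.6724, -0.1523, 0.0982]
tcp_rot: [-1.403, -2.811, -0.0]
wrist_force: [0.5, 0.3, -0.1]
width: 0.321
grip_force: 24.7
tcp [ 0.6724 -0.1523  0.0982] t 5.975 xdeg 127.0 ydeg 37.0 tilt [-0.  0. -1.]
delta tool [ 0.0995  0.0012 -0.0008] rows>= 1.5925186695882618
turn -0.001 q6 -0.904
```

```bash
python3 jog.py '[[0.01,0,0,0],[0.018,0,0,0],[0.018,0,0,0],[0,0,0,0]]' && python3 -c "
from h import *
go([.6136,-.072,.098],37);print(bot.read_state()['torque'])"
```

```text
time: 6.48
tool_pos: [0.6436, -0.1139, 0.0984]
tcp_rot: [-1.4, -2.812, 0.0]
wrist_force: [-0.4, -0.3, -0.9]
width: 0.316
grip_force: 24.7
tcp [ 0.6436 -0.1139  0.0984] t 6.475 xdeg 127.1 ydeg 37.1 tilt [-0.001  0.    -1.   ]
delta tool [0.0515 0.0013 0.0004] rows>= 0.8241862524187984
turn 0.001 q6 -0.86
[0.01941529 0.04497199 0.03872737]
```

```bash
python3 jog.py '[[0.018,0,0,0],[0.016,0,0,0],[0.01,0,0,0],[0,0,0,0]]' && python3 jog.py '[[0.003,0,0,0],[0.003,0,0,0],[0,0,0,0]]'&& python3 -c "
from h import *
go([.6136,-.072,.098],37)"
```

```text
time: 6.98
tool_pos: [0.6178, -0.0796, 0.0983]
tcp_rot: [-1.401, -2.811, 0.0]
wrist_force: [0.8, -0.1, -0.7]
width: 0.317
grip_force: 24.7
time: 7.35
tool_pos: [0.6157, -0.0768, 0.0988]
tcp_rot: [1.402, 2.809, -0.001]
wrist_force: [2.2, -4.4, -0.4]
width: 0.313
grip_force: 24.8
tcp [ 0.6157 -0.0768  0.0988] t 7.35 xdeg 127.0 ydeg 37.0 tilt [ 0.002 -0.002 -1.   ]
delta tool [0.0051 0.0012 0.0008] rows>= 0.08427143424335341
turn -0.001 q6 -0.808
```

```bash
python3 jog.py '[[-0.002,0,0,0],[0,0,0,0],[0,0,-0.02,0],[0,0,-0.025,0],[0,0,0,0]]' 0.7 && python3 -c "
from h import *
go([.595,-.207,.098],37)"
```

```text
time: 7.98
tool_pos: [0.6185, -0.0774, 0.1473]
tcp_rot: [1.4, 2.805, 0.003]
wrist_force: [-0.4, 0.5, -0.1]
width: 0.698
grip_force: 0.0
tcp [ 0.6185 -0.0774  0.1473] t 7.975 xdeg 127.0 ydeg 37.0 tilt [ 0.007 -0.001 -1.   ]
delta tool [-0.0892 -0.0969  0.0493] rows>= 2.2503433121604695
turn -0.001 q6 -0.81
```

```bash
python3 jog.py '[[-0.03,-0.032,0,0],[-0.03,-0.032,0,0],[-0.029,-0.032,0,0],[0,0,0,0],[0,0,0,0]]'
python3 - <<'E'
from h import *
go([.595,-.207,.098],37)
i,im=save("wrist","w4")
for z in (.119,.095):print(proj(i,[.595,-.207,z]))
E
```

```text
time: 8.6
tool_pos: [0.5924, -0.2056, 0.1428]
tcp_rot: [-1.403, -2.81, -0.001]
wrist_force: [0.1, 0.3, 0.3]
width: 0.702
grip_force: 0.0
tcp [ 0.5924 -0.2056  0.1428] t 8.6 xdeg 126.9 ydeg 36.9 tilt [-0.001  0.001 -1.   ]
delta tool [-0.0027  0.0013  0.0448] rows>= 0.7183671022221682
turn -0.002 q6 -1.019
[257.18957109 232.6042426 ]
[256.78970425 217.83636391]
```

View pics/w4.png

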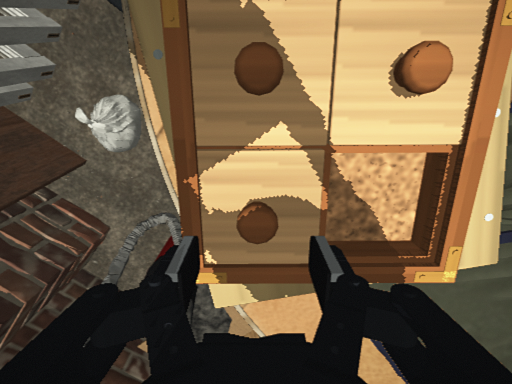

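The first lid is home over the round stone, and the top bay is free. The slip-bay knob is at (257,223), as predicted.

```bash
python3 jog.py '[[-0.003,0.001,0.02,0],[0,0,0.018,0],[0,0,0.007,0],[0,0,0,0],[0,0,0,0]]' 0.5 && python3 jog.py '[[0,0,0,0],[0,0,0,0],[0,0,0,0],[0,0,0,0]]' 0 25
```

```text
time: 9.28
tool_pos: [0.5957, -0.2079, 0.0986]
tcp_rot: [1.402, 2.81, 0.0]
wrist_force: [-0.5, 0.9, 0.3]
width: 0.501
grip_force: 0.0
time: 9.78
tool_pos: [0.5965, -0.2077, 0.0994]
tcp_rot: [1.402, 2.809, 0.002]
wrist_force: [2.7, 3.2, 3.8]
width: 0.317
grip_force: 26.2
```

```bash
python3 jog.py '[[0,0.012,0,0],[0,0.018,0,0],[0,0.018,0,0],[0,0,0,0]]' && python3 jog.py '[[0,0.018,0,0],[0,0.016,0,0],[0,0.008,0,0],[0,0,0,0]]' && python3 jog.py '[[0,0.004,0,0],[0,0.003,0,0],[0,0,0,0]]'
```

```text
time: 10.28
tool_pos: [0.6342, -0.1791, 0.0993]
tcp_rot: [1.402, 2.811, -0.001]
wrist_force: [0.4, 1.5, 6.0]
width: 0.316
grip_force: 26.4
time: 10.78
tool_pos: [0.6665, -0.1546, 0.0994]
tcp_rot: [-1.401, -2.81, 0.004]
wrist_force: [-3.4, -0.9, 8.6]
width: 0.315
grip_force: 26.6
time: 11.15
tool_pos: [0.6711, -0.151, 0.0993]
tcp_rot: [-1.401, -2.809, 0.006]
wrist_force: [-6.1, -1.3, 10.4]
width: 0.314
grip_force: 26.7
```

```bash
python3 jog.py '[[0,0.003,-0.002,0],[0,0.002,0,0],[0,0,0,0]]'
```

```text
time: 11.52
tool_pos: [0.6724, -0.1501, 0.0997]
tcp_rot: [-1.399, -2.806, 0.013]
wrist_force: [-11.3, -7.3, 7.1]
width: 0.315
grip_force: 26.7
```

```bash
python3 jog.py '[[0,-0.002,0,0],[0,0,0,0],[0,0,-0.03,0],[0,0,-0.05,0],[0,0,-0.05,0]]' 0.7 && python3 jog.py '[[-0.03,-0.03,-0.05,0],[0,0,-0.05,0],[0,0,0,0]]'
python3 - <<'E'
from h import *
go([.436,.365,.33],42)
i,im=save("wrist","w5")
import pickle;pickle.dump(i,open("w5.pkl","wb"))
E
```

```text
time: 12.15
tool_pos: [0.6749, -0.1473, 0.2307]
tcp_rot: [-1.401, -2.81, 0.001]
wrist_force: [0.3, -0.0, 1.3]
width: 0.701
grip_force: 0.0
time: 12.52
tool_pos: [0.6722, -0.1888, 0.3349]
tcp_rot: [1.399, 2.801, 0.003]
wrist_force: [-0.3, -0.7, 0.8]
width: 0.701
grip_force: 0.0
tcp [ 0.6722 -0.1888  0.3349] t 12.525 xdeg 126.9 ydeg 36.9 tilt [ 0.011 -0.003 -1.   ]
delta tool [5.846e-01 1.440e-01 5.000e-04] rows>= 9.63316812250691
turn -0.088 q6 -0.954
```

View pics/w5.png

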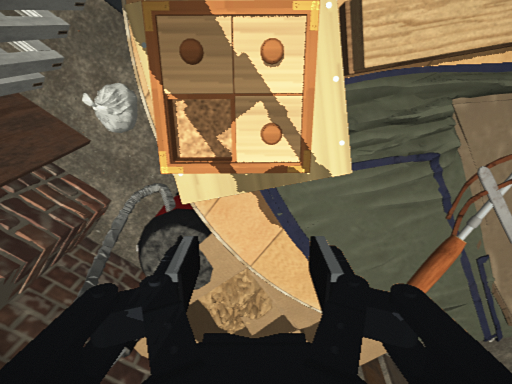

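The wrist view shows all three lids home, with knobs at (191,50), (272,50) and (271,133). The slip bay is open at cols ~172–233, rows ~97–160.

Run:
```python
from h import *
import pickle
i=pickle.load(open("w5.pkl","rb"))
k=[plane(i,p,.115) for p in [(191,50),(272,50),(271,133)]]
print([x.round(4) for x in k],(k[0]+k[2]-k[1]).round(4))
c=k[0]+k[2]-k[1];a=np.radians(37);print("u,v",c[0]*np.cos(a)+c[1]*np.sin(a),-c[0]*np.sin(a)+c[1]*np.cos(a))
im=cv2.imread("pics/w5.png")
cv2.imwrite("pics/w5c.png",cv2.resize(im[80:185,150:250],None,fx=5,fy=5,interpolation=2))
```

```text
[array([ 0.5364, -0.127 ,  0.115 ]), array([ 0.6107, -0.0711,  0.115 ]), array([ 0.6679, -0.1461,  0.115 ])] [ 0.5935 -0.202   0.115 ]
u,v 0.3524429726223298 -0.5185333925978411
```

View pics/w5c.png

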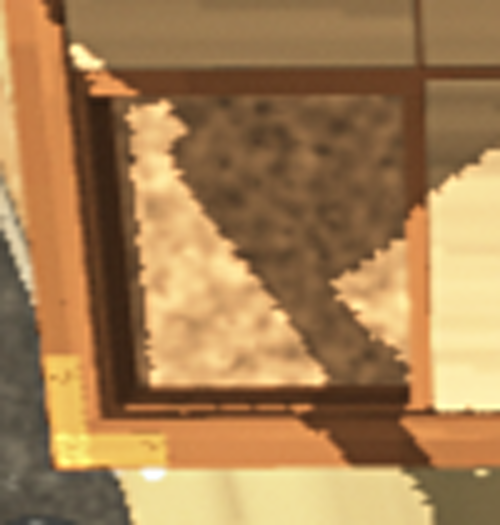

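The zoomed bay shows its floor corner at crop (148,385) and divider-top edges at x≈405 and y≈95.

Run:
```python
from h import *
import pickle
i=pickle.load(open("w5.pkl","rb"));a=np.radians(37)
uv=lambda x:np.array([x[0]*np.cos(a)+x[1]*np.sin(a),-x[0]*np.sin(a)+x[1]*np.cos(a)])
print("floor corner->", uv(plane(i,(179.2,156.6),.061))+.04125)
print("u from divider",uv(plane(i,(230.6,127.6),.087))[0]-.04125,"v",uv(plane(i,(204,98.6),.087))[1]-.04125)
go([.436,.365,.33],42)
```

```text
floor corner-> [ 0.35534399 -0.51790299]
u from divider 0.35172094639035273 v -0.5188215365998681
tcp [ 0.671  -0.1881  0.3312] t 12.575 xdeg 127.0 ydeg 37.0 tilt [ 0.006 -0.002 -1.   ]
delta tool [ 0.5833  0.1448 -0.001 ] rows>= 9.615264849871993
turn -0.088 q6 -0.954
```

```bash
python3 jog.py '[[0.058,0.0145,0,0],[0.058,0.0145,0,0],[0.058,0.0145,0,0],[0.058,0.0145,0,0],[0.058,0.0145,0,0]]' && python3 jog.py '[[0.058,0.0145,0,0],[0.058,0.0145,0,0],[0.058,0.0145,0,0],[0.058,0.0145,0,0],[0.058,0.0145,0,0]]' && python3 jog.py '[[0,0,0.05,-0.09],[0,0,0.06,0],[0,0,0.06,0],[0,0,0,0],[0,0,0,0]]'
python3 - <<'E'
from h import *
import pickle
go([.436,.365,.01],42)
i,im=save("wrist","w6");pickle.dump(i,open("w6.pkl","wb"))
p=proj(i,[.436,.365,.016]);print(p)
x0,y0=(p-[70,90]).astype(int);c=im[y0:y0+180,x0:x0+140].astype(int)
m=((c.max(2)-c.min(2))<30).astype(np.uint8)*255
for cn in cv2.findContours(m,0,2)[0]:
    if cv2.contourArea(cn)>800:
        b=cv2.boxPoints(cv2.minAreaRect(cn))+[x0,y0];print(cv2.contourArea(cn),b.round(1).tolist(),[plane(i,q,.016).round(4).tolist() for q in b])
E
```

```text
time: 13.2
tool_pos: [0.5511, 0.0895, 0.3253]
tcp_rot: [-1.401, -2.808, 0.003]
wrist_force: [0.2, 0.4, 0.6]
width: 0.699
grip_force: 0.0
time: 13.82
tool_pos: [0.4347, 0.3643, 0.3254]
tcp_rot: [-1.401, -2.81, 0.005]
wrist_force: [0.7, 0.3, -0.1]
width: 0.696
grip_force: 0.0
time: 14.45
tool_pos: [0.4371, 0.3634, 0.1588]
tcp_rot: [1.274, 2.871, 0.001]
wrist_force: [-0.7, 0.9, 1.6]
width: 0.7
grip_force: 0.0
tcp [0.4371 0.3634 0.1588] t 14.45 xdeg 132.1 ydeg 42.1 tilt [ 0.  0. -1.]
delta tool [0.0019 0.0002 0.1488] rows>= 2.3812776666620756
turn 0.002 q6 -0.086
[254.75503587 177.4147577 ]
1867.0 [[240.0, 143.0], [270.0, 143.0], [270.0, 209.0], [240.0, 209.0]] [[0.4012, 0.3815, 0.016], [0.4234, 0.4016, 0.016], [0.4717, 0.35, 0.016], [0.4478, 0.3284, 0.016]]
```

View pics/w6.png

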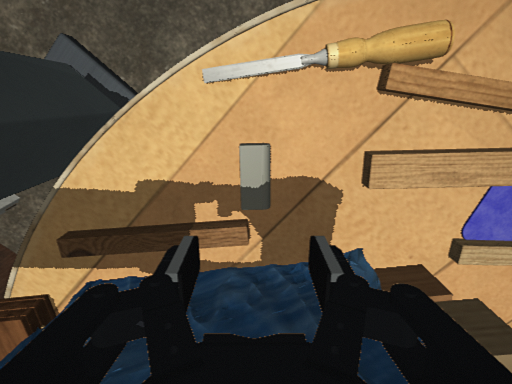

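The slip is at cols 240–270, rows 143–209, square to the gripper. The stick's end at (248,232) clears the finger paths.

```bash
python3 jog.py '[[0.002,0,0.05,0],[0,0,0.05,0],[0,0,0.035,0],[0,0,0.015,0],[0,0,0,0]]' 0.6 && python3 jog.py '[[0,0,0,0]]' && python3 -c "
from h import *
go([.436,.3654,.004],42)"
```

```text
time: 15.12
tool_pos: [0.4365, 0.3651, 0.0091]
tcp_rot: [1.275, 2.87, 0.002]
wrist_force: [-0.3, 0.8, 0.7]
width: 0.602
grip_force: 0.0
time: 15.25
tool_pos: [0.4374, 0.3659, 0.0105]
tcp_rot: [1.274, 2.869, 0.006]
wrist_force: [-0.2, 1.2, 0.5]
width: 0.601
grip_force: 0.0
tcp [0.4374 0.3659 0.0105] t 15.25 xdeg 132.1 ydeg 42.1 tilt [ 0.004  0.003 -1.   ]
delta tool [ 0.0006 -0.0014  0.0065] rows>= 0.1060608533847309
turn 0.002 q6 -0.082
```

```bash
python3 jog.py '[[0,0,0.006,0],[0,0,0,0],[0,0,0,0],[0,0,0,0],[0,0,0,0]]' 0 40 && python3 jog.py '[[0,0,0,0],[0,0,0,0]]'
```

```text
time: 15.88
tool_pos: [0.4369, 0.3656, 0.0034]
tcp_rot: [1.274, 2.87, 0.005]
wrist_force: [0.9, 0.4, 6.2]
width: 0.364
grip_force: 39.8
time: 16.12
tool_pos: [0.4369, 0.3656, 0.0034]
tcp_rot: [1.274, 2.87, 0.005]
wrist_force: [1.2, 2.0, 6.8]
width: 0.356
grip_force: 39.8
```

```bash
python3 jog.py '[[0,0,-0.02,0],[0,0,-0.05,0],[0,0,-0.06,0],[0,0,-0.06,0],[0,0,-0.06,0]]' && python3 jog.py '[[0,0,-0.06,0.088],[0,0,-0.03,0],[0,0,0,0]]'&& python3 -c "
from h import *
go([.595,-.203,.34],37)"
```

```text
time: 16.75
tool_pos: [0.4343, 0.3636, 0.2542]
tcp_rot: [-1.275, -2.871, 0.002]
wrist_force: [0.3, 0.7, -0.9]
width: 0.354
grip_force: 40.1
time: 17.12
tool_pos: [0.436, 0.3649, 0.3458]
tcp_rot: [1.399, 2.81, 0.008]
wrist_force: [-0.1, 0.1, -0.9]
width: 0.353
grip_force: 40.2
tcp [0.436  0.3649 0.3458] t 17.125 xdeg 127.1 ydeg 37.1 tilt [ 0.005  0.004 -1.   ]
delta tool [-0.5489 -0.2155  0.0045] rows>= 9.435666897570647
turn 0.001 q6 0.006
```

```bash
python3 jog.py '[[-0.055,-0.0215,0,0],[-0.055,-0.0215,0,0],[-0.055,-0.0215,0,0],[-0.055,-0.0215,0,0],[-0.055,-0.0215,0,0]]' && python3 jog.py '[[-0.055,-0.0215,0,0],[-0.055,-0.0215,0,0],[-0.055,-0.0215,0,0],[-0.055,-0.0215,0,0],[-0.055,-0.0215,0,0]]' && python3 jog.py '[[0,0,0.06,0],[0,0,0.06,0],[0,0,0.04,0],[0,0,0,0],[0,0,0,0]]'
python3 - <<'E'
from h import *
go([.595,-.203,.0645],37)
i,im=save("wrist","w7")
for s in (1,-1):
  for t in (1,-1):
    a=np.radians(37);u=np.array([np.cos(a),np.sin(a)]);v=np.array([-u[1],u[0]])
    print(proj(i,[*(np.array([.595,-.203])+.04125*(s*u+t*v)),.087]).round())
E
```

```text
time: 17.75
tool_pos: [0.5139, 0.0782, 0.3388]
tcp_rot: [-1.398, -2.809, 0.004]
wrist_force: [0.8, 0.6, -0.7]
width: 0.358
grip_force: 40.1
time: 18.38
tool_pos: [0.594, -0.2053, 0.3384]
tcp_rot: [-1.398, -2.807, 0.0]
wrist_force: [0.7, 0.6, -0.5]
width: 0.358
grip_force: 40.1
time: 19.0
tool_pos: [0.5954, -0.204, 0.1823]
tcp_rot: [-1.4, -2.812, 0.0]
wrist_force: [-0.1, 0.1, -1.3]
width: 0.36
grip_force: 40.2
tcp [ 0.5954 -0.204   0.1823] t 19.0 xdeg 127.1 ydeg 37.1 tilt [-0.  0. -1.]
delta tool [0.001  0.0003 0.1178] rows>= 1.8846938078627344
turn 0.001 q6 -1.017
[305. 145.]
[300. 235.]
[206. 145.]
[210. 235.]
```

View pics/w7.png

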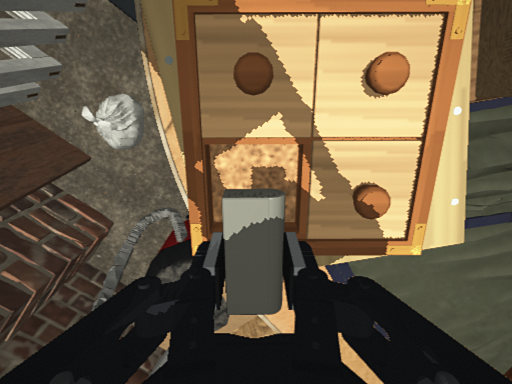

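The stone is held at cols 222–284, far edge at row ~190 and near edge at ~315. The bay's edges are at cols 208–300 and row ~143, matching the prediction.

Run:
```python
from h import *
i=viewer.camera_info("wrist");s=bot.read_state();M=R.from_rotvec(s["tcp_rot"]).as_matrix()
for x in (.035,-.035):
  for z in (-.0126,.0034): print(x,z,proj(i,s["tool_pos"]+M@[x,0,z]).round(1))
```

```text
0.035 -0.0126 [255.7 195.2]
0.035 0.0034 [255.5 185.6]
-0.035 -0.0126 [255.5 314.6]
-0.035 0.0034 [255.3 295.7]
```

```bash
python3 jog.py '[[0.001,-0.0005,0.03,0],[0,0,0.03,0],[0,0,0.03,0],[0,0,0.015,0],[0,0,0,0]]' && python3 jog.py '[[0,0,0.005,0],[0,0,0,0],[0,0,0,0]]'
```

```text
time: 19.68
tool_pos: [0.5947, -0.2036, 0.0774]
tcp_rot: [1.4, 2.812, 0.0]
wrist_force: [0.2, 0.1, -0.4]
width: 0.353
grip_force: 40.2
time: 20.05
tool_pos: [0.5949, -0.2037, 0.0728]
tcp_rot: [1.399, 2.811, 0.0]
wrist_force: [0.2, 0.7, -1.8]
width: 0.354
grip_force: 40.2
```

```bash
python3 jog.py '[[0,0,0.003,0],[0,0,0.002,0],[0,0,0,0],[0,0,0,0]]' && python3 jog.py '[[0,0,0.001,0],[0,0,0.001,0],[0,0,0.001,0],[0,0,0,0],[0,0,0,0]]'
```

```text
time: 20.55
tool_pos: [0.5944, -0.2035, 0.0669]
tcp_rot: [-1.4, -2.812, 0.0]
wrist_force: [-0.3, 0.1, -0.5]
width: 0.358
grip_force: 40.2
time: 21.18
tool_pos: [0.5944, -0.2036, 0.0645]
tcp_rot: [1.4, 2.812, 0.0]
wrist_force: [-3.2, 1.3, 5.7]
width: 0.361
grip_force: 40.9
```

```bash
python3 jog.py '[[0,0,0,0],[0,0,0,0],[0,0,0,0]]' 0.44 20 && python3 jog.py '[[0,0,-0.01,0],[0,0,-0.02,0],[0,0,-0.03,0],[0,0,-0.05,0],[0,0,-0.06,0]]' && python3 jog.py '[[-0.03,0,-0.05,0],[0,0,0,0],[0,0,0,0]]'
python3 - <<'E'
from h import *
i,im=save("wrist","w8"); cv2.imwrite("pics/w8c.png",cv2.resize(im[0:260,90:430],None,fx=2,fy=2))
a=viewer.read_camera("scene")[:,:,::-1]; 
c=cv2.resize(a[170:345,130:410],None,fx=2,fy=2); d=cv2.resize(im[0:220,110:390],None,fx=2,fy=2)
cv2.imwrite("pics/end.png",np.vstack([c,d])[:790] if 0 else np.hstack([c[:,200:],cv2.resize(d,(440,350))]))
E
```

```text
time: 21.55
tool_pos: [0.5944, -0.2036, 0.0637]
tcp_rot: [-1.4, -2.812, 0.0]
wrist_force: [-0.6, 0.4, 0.5]
width: 0.441
grip_force: 0.0
time: 22.18
tool_pos: [0.5938, -0.2033, 0.2361]
tcp_rot: [-1.4, -2.812, 0.0]
wrist_force: [0.8, -0.2, 0.2]
width: 0.44
grip_force: 0.0
time: 22.55
tool_pos: [0.6124, -0.2275, 0.285]
tcp_rot: [1.4, 2.811, 0.0]
wrist_force: [-0.3, -1.1, 0.2]
width: 0.435
grip_force: 0.0
```

View pics/end.png

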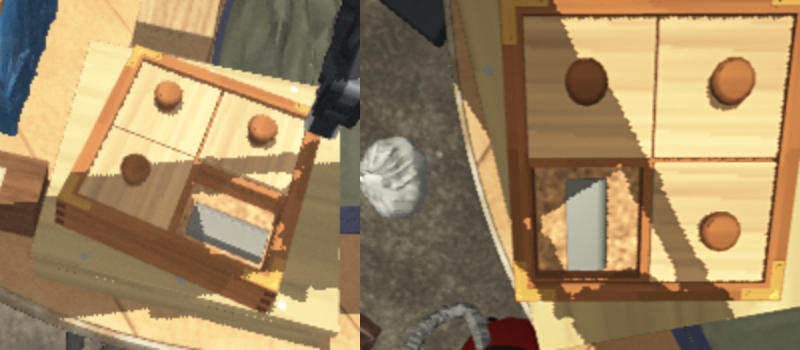

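The slip lies flat and centred in its open bay, with all three lids home and only thin seams between them. The gripper is clear.

```bash
python3 -c "
from workcell import bot, viewer
print(bot.finish_job())"
```

```text
the job is handed in; nothing more can be done
None
```

The job is handed in after about 23 s of robot time: the slip stone lies flat and uncovered in its compartment, the three lids are home over the others, and I saw no contact with the round stone or the oilstone box.

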